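# Pack a kiln shelf: bridge a bowl with two posts and a strip, cup on top

### The job

Finish packing the kiln shelf, leaving the bowl, the cones, the test tile and the short hollow post where they are. Stand the tall round post in the middle of the clear gap between the bowl and the cones, and the tall square post in the middle of the clear gap between the bowl and the test tile, both in line with the row; then lay the ceramic strip across the tops of the two posts, centred over the bowl and running lengthwise along the shelf. Finally stand the cup upright on the strip, in its middle, straight above the bowl.

Things in the scene. Friction and masses are not known exactly. Their poses are not given: they have to be found in the camera images.
- shelf: Kiln shelf, a fixed pale flat slab, 160 (x) by 360 (y) mm and 20 mm thick, lying on the bench; its place and yaw vary. Origin: centre of its underside (bench level, z = 0); its y axis runs along its length, z up. A row stands along its middle line (its y axis): the bowl at the centre, the cones towards one end and the test tile towards the other.
- bowl: Small clay-coloured footed bowl standing at the centre of the shelf, loose, must stay. Rim 96 mm across, foot 48 mm, 50 mm high. Origin: centre of its underside, on the shelf's top.
- cones: Pyrometric cones: three white slender cones, 55 mm tall, in a clay bar 70 mm long (across the shelf), 24 mm thick (along the row) and 12 mm high; 67 mm high in all. Loose, must stay. Origin: centre of its underside, on the shelf's top, 150 mm from the bowl's centre along the shelf's y axis, at either end: so the clear gap from the bowl's rim to the bar is 90 mm, and its middle 93 mm from the bowl's centre.
- tile: Upright test tile, 50 mm wide (across the shelf), 7 mm thick, on a foot 24 mm wide along the row; 62 mm high, its upper part glazed blue. Loose, must stay. Origin: centre of its underside, on the shelf's top, 150 mm from the bowl's centre, at the end away from the cones; the middle of its gap is likewise 93 mm from the bowl's centre.
- round_post_c (a point): Tall round kiln post: solid plain cylinder, 36 mm across, 90 mm high, 0.2 kg, standing upright on the bench. Point: its centre, 45 mm above its underside; z up.
- square_post_c (a point): Tall square kiln post: solid plain prism, 36 by 36 mm, 90 mm high, 0.24 kg, standing upright on the bench. Point: its centre, 45 mm above its underside; x and y axes square to its faces, z up.
- short_post_c (a point): Short hollow square kiln post, 44 mm square outside, open through its middle, 50 mm high, standing on the bench; not needed, must stay. Point: its centre, 25 mm above its underside.
- strip_c (a point): Flat pale ceramic strip, 50 (x) by 240 (y) by 18 (z) mm, 0.35 kg, lying flat on the bench in front of the shelf. Point: its centre, 9 mm above its underside; y along its length, z up.
- cup_c (a point): Small handleless cup, open at the top, 56 mm across, foot 44 mm, 60 mm high, 0.13 kg; straight-sided from 12 mm above its underside up to the rim; standing on the bench. Point: its centre, 30 mm above its underside; z up.
Mind the look-alikes: they are no part of the job. There is more than one size of the part that bears strip_c; the job needs the larger.

How it is judged:
On the way, in this order (a step that is already met when the one before it is completed fails the run):
1. both tall posts stand in their gaps (horizontal distance between round_post_c and bowl between 0.078 and 0.108 m and horizontal distance between round_post_c and cones below 0.074 m and x of round_post_c in the frame of shelf between -0.015 and 0.015 m and height (world z) of round_post_c between 0.06 and 0.07 m and angle between each of round_post_c, square_post_c's own z axis and vertical below 0.06 rad and linear speed of each of round_post, square_post below 0.02 m/s and angular speed of each of round_post, square_post below 0.2 rad/s and horizontal distance between square_post_c and bowl between 0.078 and 0.108 m and horizontal distance between square_post_c and tile below 0.074 m and x of square_post_c in the frame of shelf between -0.015 and 0.015 m and height (world z) of square_post_c between 0.06 and 0.07 m), for 0.2 s.
2. the strip lies across both posts, centred over the bowl (all of step 1 and horizontal distance between strip_c and bowl below 0.015 m and angle between the y axis of strip_c and the y axis of shelf, either way round below 0.14 rad and height (world z) of strip_c between 0.114 and 0.124 m and angle between strip_c's own z axis and vertical below 0.04 rad and linear speed of strip below 0.02 m/s and angular speed of strip below 0.2 rad/s), for 0.2 s.
3. the cup stands in the middle of the strip (horizontal distance between cup_c and strip_c below 0.014 m and height (world z) of cup_c between 0.152 and 0.164 m and angle between cup_c's own z axis and vertical below 0.08 rad and linear speed of cup below 0.02 m/s and angular speed of cup below 0.2 rad/s), for 0.2 s.
At the end, for the whole second after the job is handed in: Posts upright in their gaps, 93 mm from the bowl's centre and on the shelf's middle line (15 mm each way); strip level on both, over the bowl (15 mm), along the shelf (0.14 rad); cup upright on it, within 14 mm of its centre; all at rest (all of step 2 and all of step 3); the robot touches nothing.
It fails at once if the bowl is pushed by more than 12 mm or tipped (distance of bowl from where it was at the start of the episode above 0.012 m or angle between bowl's own z axis and vertical above 0.3 rad).
It fails at once if the cone pack is pushed by more than 12 mm or tipped (distance of cones from where it was at the start of the episode above 0.012 m or angle between cones's own z axis and vertical above 0.3 rad).
It fails at once if the test tile is pushed by more than 12 mm or tipped (distance of tile from where it was at the start of the episode above 0.012 m or angle between tile's own z axis and vertical above 0.3 rad).
It fails at once if the short hollow post is pushed by more than 20 mm or tipped (distance of short_post_c from where it was at the start of the episode above 0.02 m or angle between short_post_c's own z axis and vertical above 0.3 rad).
It also fails if it takes over 118 s, if anything falls off the work surface, if the arm or the gripper's body presses on something with over 40 N, if the wrist force passes 120 N, or if a joint passes its speed limit or range.

### The arm

A 6-joint arm with a two-finger parallel gripper is mounted at the origin on the work surface. World frame = base frame: x ahead of the robot, y to its left, z up, the work surface at z = 0. Lengths are in m, angles in rad, forces in N, time in s.
With the tool pointing down it reaches from about 0.35 to 0.725 m from the base axis. Payload 6 kg.
Tool frame: the origin (TCP) lies midway between the tips of the shut fingers; the grasp point (between the pads) lies 19 mm behind it (env.pinch_z is the distance from the TCP to the grasp point, in m); z points along the fingers, y is the line along which they close (so a half turn about z gives the same grasp; the last joint's range is limited). The gripper opens to 85 mm and grips with 20 to 120 N. Pads are 22 mm wide; open, the fingers measure 114 mm over their backs; the gripper's body (76 mm by 85 mm) begins 54 mm behind the grasp point. The pads swing forward as they close: fully open they stand 13 mm farther back than shut.
Start: joints at [-0.843, 0.04, 0.085, 0, -1.615, -0.334], TCP at [0.23, -0.554, 0.231] pointing down, gripper open.
Joint ranges: [-2.56, 2.56], [-1.29, 2.01], [-1.08, 1.49], [-3.29, 1.98], [-2.81, -0.18], [-2.99, 2.99]. Speed limits (rad/s): [2.57, 2.57, 3.01, 3.14, 3.14, 3.14].

### API

Orientations are given as a unit quaternion [w, x, y, z].
In Python, from workcell import monitor, snapshot, workorder, env gives the robot as it stands. The module is installed in compiled form; this text tells all that it offers.
- The arm moves only by the tool move_arm, never from a script. Its argument "series" is a list of rows, each a list of 7 numbers: the closure, from 0 (fully open) to 1 (shut), then the shift along the tool's x, y, z in mm, then the turn, a rotation vector about the tool's x, y, z in rad. In form: [[hand, x, y, z, wx, wy, wz], ...]. A call has 1 to 5 rows; each row is the pose to reach, as a shift and turn from the pose commanded when the call began, along the tool's axes at that moment; what a row does not reach only later rows make up. A row lasts 1/8 s, in which the tool goes at most 62.5 mm and 10.7 degrees, less where a joint would pass 70% of its speed; a pose out of reach is approached as far as the arm can. A call with a gripper value outside its range is refused whole. The fingers move at their own pace and stop on an object; "newtons" is the grip in N (left out, the last holds). Time passes only in rows, so rows that repeat a pose let the fingers close. It gives the time, the measured TCP pose, the force, the opening and the grip force at its end, in the units of the state.
- monitor.get_obs(): the state, without advancing time (a new reading comes with each control period).
- snapshot(name): name is "scene" or "top" or "wrist"; returns a dict with "pixels" (400x640x3 uint8, blue, green, red), "vfov" (degrees; the focal length in pixels is half the picture's height over the tangent of half this angle, whatever the lens; pixels are square), "cx", "cy" (the principal point, pixels), "extrinsics" (4x4, takes a point from world to camera coordinates). Camera axes: x right, y down, z forward; pixel columns grow to the right and rows downward; lengths in m; the calibration is good to about 2 mm. The wrist camera is an equidistant fisheye: a pixel r from the principal point sees the ray r / f radians off the axis. A picture is of the moment at which its call begins. There is no depth.
- workorder.job_done(): hands the job in; it is judged then, once.
The state is a dict: "time": time; "joint_pos": joint angles; "dq": joint speeds; "joint_efforts": joint torques, N m; "eef_pos": TCP position; "tool_rot": TCP orientation; "contact_force": force on the tool from outside, world axes, zero at the start; "moment": the same for the moment, N m; "finger_gap": finger opening in m; "finger_force": force on a finger pad.
Only numpy, scipy, OpenCV 4.12 (cv2) and the standard library are available. Lean on these libraries where they do the work, as an engineer would, in place of code of your own. Each camera call takes 0.05 s, during which the arm holds its last target. There are 200 camera calls.

## Working session

There is one attempt and no reset: what is moved stays moved. The work goes in short steps, Python scripts to look and compute and a tool call to move; the robot and the scene stay as the last step left them, time stands still between calls to the robot, and variables do not carry over. Pictures are saved under pics/ and viewed, at most 14 in all, crops included, and the job is handed in when it is done.

Besides the shell and the picture viewer there is one more tool, called after "Request:" as name(argument=value, ...), one argument or row to a line, values as JSON. move_arm: Moves the arm, as the interface text tells. Its arguments: {"type":"object","properties":{"series":{"type":"array","items":{"type":"array","items":{"type":"number"}}},"newtons":{"type":"number"}},"required":["series"]}

```bash
mkdir -p pics; cat > h.py <<'E'
import numpy as np, cv2
from workcell import monitor, snapshot, workorder, env
from scipy.spatial.transform import Rotation as R
def snap(n,f):
    s=snapshot(n); cv2.imwrite('pics/'+f+'.png',s['pixels']); np.savez('pics/'+f+'.npz',**{k:s[k] for k in s}); return s
def load(f): return dict(np.load('pics/'+f+'.npz'))
def ray(s,u,v,fish=False):
    f=200/np.tan(np.radians(float(s['vfov']))/2); x=(u-s['cx']); y=(v-s['cy'])
    if fish:
        r=np.hypot(x,y); t=r/f; d=np.array([x/r*np.sin(t),y/r*np.sin(t),np.cos(t)]) if r>0 else np.array([0,0,1.])
    else: d=np.array([x/f,y/f,1])
    E=s['extrinsics']; return -E[:3,:3].T@E[:3,3], E[:3,:3].T@d
def hit(s,u,v,z,fish=False):
    o,d=ray(s,u,v,fish); return o+d*(z-o[2])/d[2]
def proj(s,p,fish=False):
    f=200/np.tan(np.radians(float(s['vfov']))/2); E=s['extrinsics']; c=E[:3,:3]@np.array(p)+E[:3,3]
    if fish:
        r=np.hypot(c[0],c[1]); t=np.arctan2(r,c[2]); return np.array([s['cx']+f*t*c[0]/r, s['cy']+f*t*c[1]/r])
    return np.array([s['cx']+f*c[0]/c[2], s['cy']+f*c[1]/c[2]])
E
python3 - <<'E'
from h import *
for n in ['scene','top','wrist']:
    s=snap(n,n+'0'); print(n,s['vfov'],s['cx'],s['cy'],s['extrinsics'].round(3).tolist())
print(monitor.get_obs(), env.pinch_z)
E
```

```text
scene 54.01392243731026 319.6847094723359 199.25667235836744 [[0.614, 0.789, -0.004, -0.318], [0.585, -0.458, -0.669, -0.232], [-0.53, 0.409, -0.743, 1.268], [0.0, 0.0, 0.0, 1.0]]
top 44.05419091894522 326.1279037551906 199.19090313195204 [[-0.003, -1.0, 0.017, -0.01], [-0.996, 0.002, -0.087, 0.49], [0.087, -0.017, -0.996, 1.161], [0.0, 0.0, 0.0, 1.0]]
wrist 65.70646984690485 320.5528331592556 200.41397157562653 [[-0.385, 0.923, 0.001, 0.598], [0.891, 0.371, 0.263, -0.034], [0.242, 0.102, -0.965, 0.378], [0.0, 0.0, 0.0, 1.0]]
{'time': 0.15, 'joint_pos': array([-8.43291246e-01,  4.07053862e-02,  8.40483021e-02, -3.36380069e-04,
       -1.61548235e+00, -3.33667339e-01]), 'dq': array([ 0.00111864, -0.00112663,  0.00264339,  0.00118109, -0.00213677,
        0.00054396]), 'joint_efforts': array([ 3.44150249e-04, -3.68618560e+01,  3.47694755e+01,  6.93629220e+00,
       -4.36395188e-03, -2.15079700e-05]), 'eef_pos': array([ 0.23018928, -0.55382316,  0.23049484]), 'tool_rot': array([-1.94906695e-04, -1.95655891e-01,  9.80672368e-01,  6.64249600e-04]), 'contact_force': array([ 0.21851602, -0.67333099, -1.02132885]), 'moment': array([-0.02821848,  0.02969428, -0.00607669]), 'finger_force': 0.0, 'finger_gap': 0.0856926415869356} 0.0187
```

View pics/top0.png

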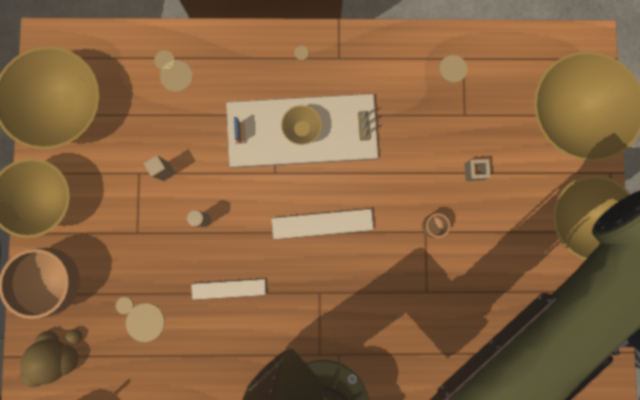

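View pics/scene0.png

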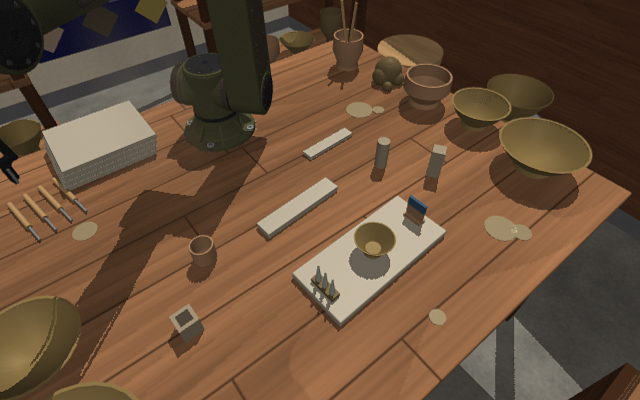

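The top view shows the shelf at (302,130) with the tile at left (239,130) and the cones at right (365,125). The square post is at (155,166), the round post at (195,218), the long strip at (322,223), the cup at (437,225) and the short post at (480,169). The small strip at (228,289) is a look-alike. I'll enlarge next.

```bash
python3 - <<'E'
from h import *
s=load('top0'); p=s['pixels']
c=cv2.resize(p[85:245,135:295],None,fx=3.7,fy=3.7,interpolation=cv2.INTER_CUBIC)
cv2.imwrite('pics/a.png',c)
c=cv2.resize(p[85:245,220:380],None,fx=3.7,fy=3.7,interpolation=cv2.INTER_CUBIC)
cv2.imwrite('pics/b.png',c)
# segmentation of the pale shelf / strip
hsv=cv2.cvtColor(p,cv2.COLOR_BGR2HSV); m=((hsv[...,1]<75)&(hsv[...,2]>150)).astype(np.uint8)
m=cv2.morphologyEx(m,cv2.MORPH_CLOSE,np.ones((3,3)))
for c in cv2.findContours(m,cv2.RETR_EXTERNAL,cv2.CHAIN_APPROX_NONE)[0]:
    if cv2.contourArea(c)>60: print(cv2.contourArea(c),cv2.minAreaRect(c),cv2.boxPoints(cv2.minAreaRect(c)).round(1).tolist())
E
```

```text
1045.0 ((228.11361694335938, 288.7799987792969), (15.585304260253906, 72.74557495117188), 86.34777069091797) [[191.3000030517578, 283.29998779296875], [263.8999938964844, 278.70001220703125], [264.8999938964844, 294.20001220703125], [192.3000030517578, 298.8999938964844]]
1947.0 ((322.0901794433594, 223.49180603027344), (20.913755416870117, 99.67984008789062), 84.80557250976562) [[271.5, 217.60000610351562], [370.79998779296875, 208.60000610351562], [372.70001220703125, 229.39999389648438], [273.3999938964844, 238.39999389648438]]
8846.5 ((301.7636413574219, 130.17312622070312), (64.32678985595703, 147.92555236816406), 86.68222045898438) [[226.10000610351562, 102.30000305175781], [373.70001220703125, 93.80000305175781], [377.5, 158.0], [229.8000030517578, 166.60000610351562]]
```

View pics/a.png

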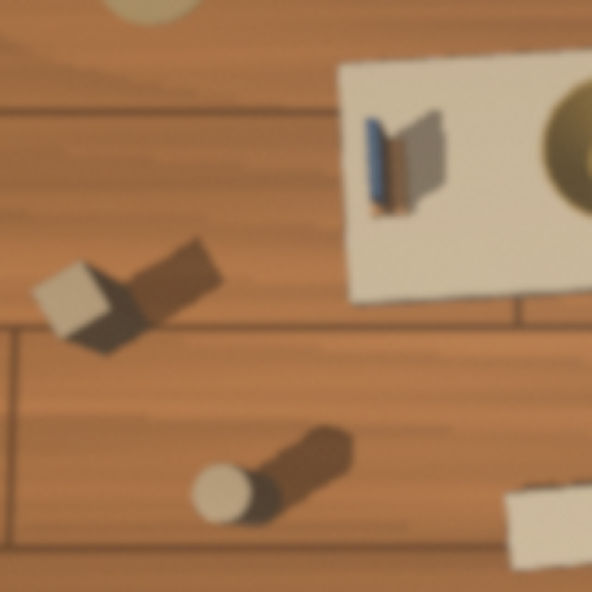

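View pics/b.png

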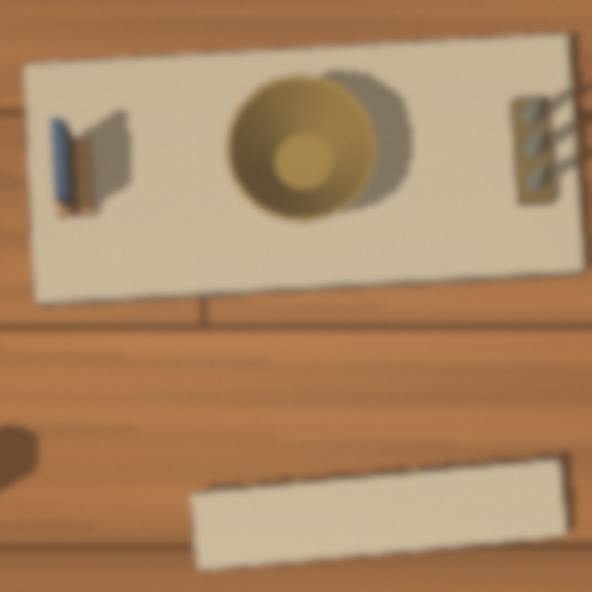

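Crop a shows the square post's top corners at about (82,262), (113,303), (63,339) and (33,292), and the round post's top centre at (222,493). Crop b shows the bowl rim centre at (302,148), the cone bar at (535,150), and the shelf corners at (24,66), (572,34), (584,270) and (38,303). The strip corners are at (192,494), (560,459), (567,534) and (198,570).

```bash
python3 - <<'E'
from h import *
s=load('top0'); 
A=lambda x,y,z,ox=135: hit(s,ox+(x+.5)/3.7-.5,85+(y+.5)/3.7-.5,z)[:2]
f=lambda L,z,ox: np.array([A(x,y,z,ox) for x,y in L])
sq=f([(82,262),(113,303),(63,339),(33,292)],.09,135); e=np.diff(np.vstack([sq,sq[:1]]),axis=0)
print('sq',sq.mean(0),np.linalg.norm(e,axis=1),np.degrees(np.arctan2(e[:,1],e[:,0])))
print('round',A(222,493,.09))
sh=f([(24,66),(572,34),(584,270),(38,303)],.02,220); e=np.diff(np.vstack([sh,sh[:1]]),axis=0)
print('shelf',sh.mean(0),np.linalg.norm(e,axis=1),np.degrees(np.arctan2(e[:,1],e[:,0])))
st=f([(192,494),(560,459),(567,534),(198,570)],.018,220); e=np.diff(np.vstack([st,st[:1]]),axis=0)
print('strip',st.mean(0),np.linalg.norm(e,axis=1),np.degrees(np.arctan2(e[:,1],e[:,0])))
print('bowl',A(302,148,.07,220),'bar',A(535,150,.032,220))
print('cup',hit(s,437.5,225.5,.06),'short',hit(s,480,169,.05))
p=s['pixels'][140:250,405:515]; cv2.imwrite('pics/c.png',cv2.resize(p,None,fx=5,fy=5,interpolation=cv2.INTER_CUBIC))
E
```

```text
sq [0.56072009 0.37659665] [0.0318799  0.03697531 0.03452756 0.03453135] [-142.43165854  126.64054891   33.27795426  -57.6649115 ]
round [0.44227037 0.28378794]
shelf [0.65839217 0.04593398] [0.36126361 0.15782337 0.35591998 0.15746617] [ -86.48461723 -177.83040206   93.46351895    4.11106787]
strip [ 0.43147344 -0.00214229] [0.23905418 0.0487303  0.23890895 0.04905785] [ -84.69681815 -175.31590351   95.38206187    4.8581171 ]
bowl [0.65931179 0.04650417] bar [ 0.66728545 -0.10360795]
cup [ 0.42472816 -0.26816949  0.06      ] short [ 0.55797185 -0.37436588  0.05      ]
```

View pics/c.png

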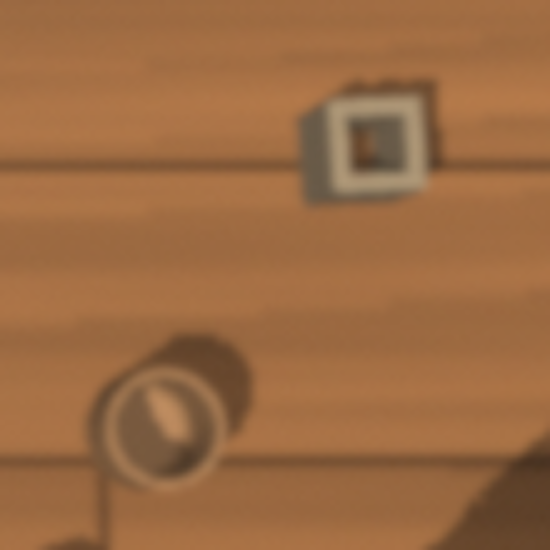

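Crop c shows the cup rim centre at (164,427), which is image (437.4,225.0), and the short post at (377,145). I have enough to start: shelf centre (0.659,0.046), yaw 3.5°.

```bash
cat >> h.py <<'E'
def pose(x,y,z,psi):
    c,s=np.cos(np.radians(psi)),np.sin(np.radians(psi))
    return np.array([x,y,z]),R.from_matrix(np.array([[-s,c,0],[c,s,0],[0,0,-1]]).T)
def cur():
    o=monitor.get_obs(); q=o['tool_rot']; return o['eef_pos'],R.from_quat([q[1],q[2],q[3],q[0]])
def go(*wps,start=None):
    """chain of calls: each waypoint is relative to the one before"""
    p,r=start or cur()
    for w in wps:
        P,Q=pose(*w); print('shift mm',(r.inv().apply(P-p)*1000).round(1),'rot',(r.inv()*Q).as_rotvec().round(4)); p,r=P,Q
E
python3 - <<'E'
from h import *
go((.46,-.10,.231,150),(.442,.284,.20,183.5),(.442,.284,.075,183.5))
E
```

```text
shift mm [-3.864e+02  3.309e+02 -1.000e-01] rot [ 1.400e-03  3.000e-04 -6.533e-01]
shift mm [-323.6  207.6   31. ] rot [-0.      0.     -0.5847]
shift mm [  0.   0. 125.] rot [0. 0. 0.]
```

Request:
move_arm(
  series=[
    [0,-38,33,0,0,0,-0.13],
    [0,-77,66,0,0,0,-0.26],
    [0,-116,99,0,0,0,-0.39],
    [0,-155,132,0,0,0,-0.52],
    [0,-193,165,0,0,0,-0.65],
  ],
)

```text
time: 0.78
eef_pos: [0.3455, -0.3261, 0.2311]
tool_rot: [0.0, -0.5, 0.866, 0.0]
contact_force: [1.5, 0.3, 0.4]
finger_gap: 0.0856
finger_force: 0.0
```

```bash
python3 - <<'E'
from h import *
print(cur()[0]); go((.46,-.05,.231,178),(.442,.284,.20,183.5))
E
```

```text
[ 0.34551988 -0.32605355  0.23105728]
shift mm [-2.963e+02  3.870e+01  1.000e-01] rot [ 1.000e-04  2.000e-04 -4.879e-01]
shift mm [-333.2   29.6   31. ] rot [-0.     0.    -0.096]
```

Request:
move_arm(
  series=[
    [0,-59,8,0,0,0,-0.1],
    [0,-118,16,0,0,0,-0.2],
    [0,-177,24,0,0,0,-0.3],
    [0,-237,32,0,0,0,-0.4],
    [0,-296,39,0,0,0,-0.488],
  ],
)

```text
time: 1.4
eef_pos: [0.4606, -0.0501, 0.2314]
tool_rot: [0.0, -0.694, 0.72, -0.0]
contact_force: [0.9, -0.2, 0.2]
finger_gap: 0.0853
finger_force: 0.0
```

Request:
move_arm(
  series=[
    [0,-50,5,0,0,0,0],
    [0,-100,10,0,0,0,-0.03],
    [0,-160,15,5,0,0,-0.06],
    [0,-220,20,10,0,0,-0.096],
    [0,-250,22,10,0,0,-0.096],
  ],
)

```text
time: 2.02
eef_pos: [0.4471, 0.201, 0.2202]
tool_rot: [0.001, 0.728, -0.686, -0.0]
contact_force: [0.3, -0.1, 0.1]
finger_gap: 0.0856
finger_force: 0.0
```

```bash
python3 - <<'E'
from h import *
s=snap('wrist','w1'); print(cur()[0], monitor.get_obs()['time'])
go((.442,.284,.20,183.5))
print(proj(s,(.442,.284,.09),1),proj(s,(.5607,.3766,.09),1))
E
```

```text
[0.44717836 0.20274772 0.21997189] 2.075
shift mm [-81.4   0.2  20. ] rot [ 0.0017 -0.     -0.0007]
[320.4055667 271.9832986] [214.06894777 331.91384338]
```

View pics/w1.png

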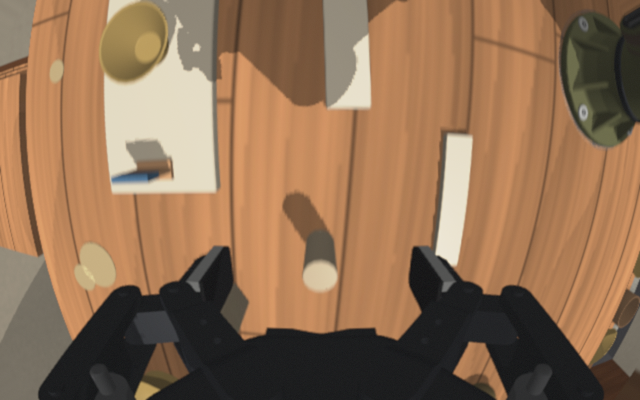

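The wrist view shows the round post's top at (320,276), predicted (320,272), so the estimate is good to about 3 mm.

```bash
python3 - <<'E'
from h import *
s=load('w1'); print(hit(s,320,276,.09,1), hit(s,135,42,.07,1), proj(s,(.659,.0465,.07),1))
go((.442,.285,.20,183.5),(.442,.285,.055,183.5),(.442,.285,.165,183.5))
go((.6648,-.0463,.165,183.5),start=pose(.442,.285,.165,183.5))
E
```

```text
[0.44212532 0.28863341 0.09      ] [0.65317616 0.05372954 0.07      ] [131.39386653  36.38367827]
shift mm [-82.4   0.2  20. ] rot [ 0.0017 -0.     -0.0007]
shift mm [  0.   0. 145.] rot [0. 0. 0.]
shift mm [   0.    0. -110.] rot [0. 0. 0.]
shift mm [ 344.3 -202.2    0. ] rot [0. 0. 0.]
```

Request:
move_arm(
  series=[
    [0,-45,0,0,0,0,0],
    [0,-84,0,20,0,0,0],
    [0,-84,0,75,0,0,0],
    [0,-84,0,130,0,0,0],
    [0,-84,0,170,0,0,0],
  ],
)

```text
time: 2.7
eef_pos: [0.4423, 0.2816, 0.0483]
tool_rot: [0.001, 0.727, -0.687, -0.0]
contact_force: [0.7, 0.9, -0.2]
finger_gap: 0.0855
finger_force: 0.0
```

Request:
move_arm(
  series=[
    [0.3,0,0,0,0,0,0],
    [0.9,0,0,0,0,0,0],
    [0.9,0,0,0,0,0,0],
    [0.9,0,0,0,0,0,0],
    [0.9,0,0,0,0,0,0],
  ],
  newtons=50,
)

```text
time: 3.32
eef_pos: [0.4443, 0.2834, 0.054]
tool_rot: [-0.002, 0.727, -0.687, 0.0]
contact_force: [-1.8, 0.3, 6.2]
finger_gap: 0.0351
finger_force: 49.7
```

```bash
python3 - <<'E'
from h import *
o=monitor.get_obs(); print(o['time'],cur()[0],o['finger_gap'],o['finger_force'],o['contact_force'])
go((.442,.2865,.165,183.5),(.6648,-.0463,.165,183.5))
E
```

```text
3.325 [0.44431745 0.28337716 0.05401894] 0.03505006268946614 49.72460925579071 [-1.79150843  0.28271511  6.17216269]
shift mm [  -3.5    1.8 -111. ] rot [-0.0032  0.0026 -0.0037]
shift mm [ 345.8 -202.1    0. ] rot [0. 0. 0.]
```

Request:
move_arm(
  series=[
    [0.9,0,0,-10,0,0,0],
    [0.9,0,0,-40,0,0,0],
    [0.9,0,0,-80,0,0,0],
    [0.9,0,0,-110,0,0,0],
    [0.9,0,0,-115,0,0,0],
  ],
)

```text
time: 3.95
eef_pos: [0.444, 0.283, 0.1692]
tool_rot: [-0.002, 0.727, -0.687, -0.0]
contact_force: [1.0, -0.6, -2.4]
finger_gap: 0.0351
finger_force: 50.1
```

```bash
python3 - <<'E'
from h import *
o=monitor.get_obs(); print(o['time'],cur()[0],o['finger_gap'],o['finger_force'],o['contact_force'])
s=snap('wrist','w2')
p=cur()[0]; print(proj(s,(p[0],p[1],p[2]+.036),1))
cv2.imwrite('pics/w2c.png',cv2.resize(s['pixels'][200:400,160:480],None,fx=2.4,fy=2.4))
go((.6648,-.0463,.165,183.5))
E
```

```text
3.95 [0.44398999 0.28302851 0.16921326] 0.03508266726793548 50.09597361087799 [ 1.02202319 -0.57979825 -2.41356459]
[321.43815168 285.3363089 ]
shift mm [ 341.2 -202.2    2.4] rot [-0.0014  0.0022 -0.0041]
```

View pics/w2c.png

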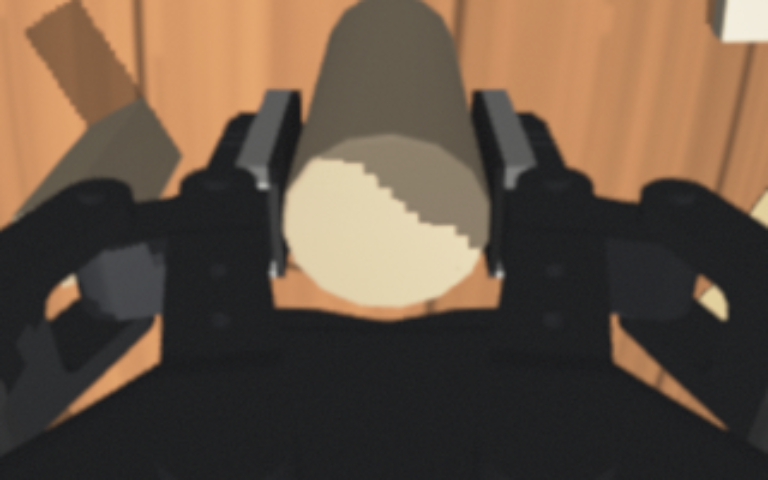

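The post is gripped upright, with its top centre at image (321,292). That is 6 px (about 3 mm) towards +y of the TCP.

```bash
python3 - <<'E'
from h import *
s=load('w2'); p=cur()[0]; h=hit(s,321.2,291.5,p[2]+.036,1); print(h-p)
d=h-p
go((.6648,-.0463-d[1],.169,183.5),(.6648,-.0463-d[1],.075,183.5))
E
```

```text
[-7.87497343e-05  2.97025946e-03  3.60000000e-02]
shift mm [ 344.1 -202.    -1.6] rot [-0.0014  0.0022 -0.0041]
shift mm [ 0.  0. 94.] rot [0. 0. 0.]
```

Request:
move_arm(
  series=[
    [0.9,20,-12,0,0,0,0],
    [0.9,60,-35,0,0,0,0],
    [0.9,110,-65,0,0,0,0],
    [0.9,160,-94,0,0,0,0],
    [0.9,210,-123,0,0,0,0],
  ],
)

```text
time: 4.62
eef_pos: [0.5781, 0.0781, 0.1644]
tool_rot: [0.001, 0.727, -0.687, -0.001]
contact_force: [-0.3, 0.4, -1.6]
finger_gap: 0.0347
finger_force: 50.1
```

Request:
move_arm(
  series=[
    [0.9,50,-29,0,0,0,0],
    [0.9,90,-53,0,0,0,0],
    [0.9,120,-71,0,0,0,0],
    [0.9,134,-79,0,0,0,0],
    [0.9,134,-79,0,0,0,0],
  ],
)

```text
time: 5.25
eef_pos: [0.6642, -0.0502, 0.1643]
tool_rot: [0.001, 0.727, -0.687, -0.001]
contact_force: [-0.1, -0.4, -2.0]
finger_gap: 0.0352
finger_force: 50.2
```

```bash
python3 - <<'E'
from h import *
o=monitor.get_obs(); print(o['time'],cur()[0],o['finger_gap'],o['finger_force'],o['contact_force'])
s=snap('wrist','w3'); t=snap('top','t3')
go((.6648,-.0493,.165,183.5),(.6648,-.0493,.075,183.5))
cv2.imwrite('pics/t3c.png',np.hstack([cv2.resize(t['pixels'][60:200,220:400],None,fx=2.2,fy=2.2,interpolation=cv2.INTER_CUBIC),cv2.resize(s['pixels'],(400,308))[:308]]))
E
```

```text
5.25 [ 0.66417553 -0.05017239  0.16434633] 0.035215636855490506 50.244181752204895 [-0.08615493 -0.37283582 -1.95327713]
shift mm [ 0.5 -0.7  0.5] rot [ 0.0013  0.0004 -0.0036]
shift mm [ 0.  0. 90.] rot [0. 0. 0.]
```

View pics/t3c.png

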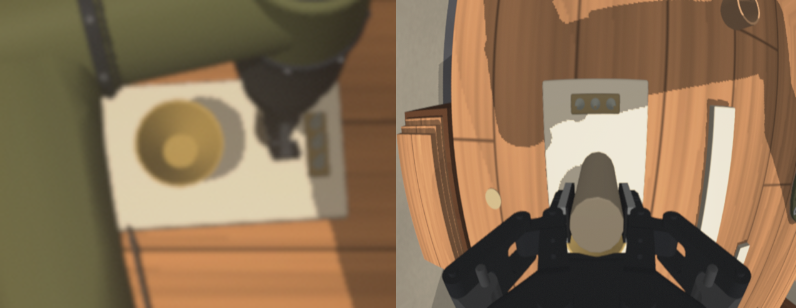

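The post is above its place. The bar centre in the wrist view is at about (319,134), so I check alignment and lower.

Request:
move_arm(
  series=[
    [0.9,1,-1,20,0,0,0],
    [0.9,1,-1,50,0,0,0],
    [0.9,1,-1,75,0,0,0],
    [0.9,1,-1,84,0,0,0],
    [0.9,1,-1,86,0,0,0],
  ],
)

```text
time: 5.98
eef_pos: [0.6653, -0.0501, 0.0797]
tool_rot: [0.0, 0.727, -0.686, -0.0]
contact_force: [-0.1, 0.4, -1.9]
finger_gap: 0.0349
finger_force: 50.2
```

Request:
move_arm(
  series=[
    [0.9,0,0,2,0,0,0],
    [0.9,0,0,4,0,0,0],
    [0.9,0,0,4,0,0,0],
  ],
)

```text
time: 6.35
eef_pos: [0.6657, -0.0505, 0.0766]
tool_rot: [-0.0, 0.727, -0.687, 0.0]
contact_force: [0.1, -1.0, -1.4]
finger_gap: 0.0351
finger_force: 50.2
```

```bash
python3 - <<'E'
from h import *
s=load('w3'); print('bar',hit(s,319.5,134,.032,1))
s=snap('wrist','w4'); print(proj(s,(.667,-.1037,.032),1))
cv2.imwrite('pics/w4c.png',cv2.resize(s['pixels'][:,160:480],None,fx=1.5,fy=1.5))
E
```

```text
bar [ 0.66758408 -0.10075632  0.032     ]
[323.60447348 137.40411616]
```

View pics/w4c.png

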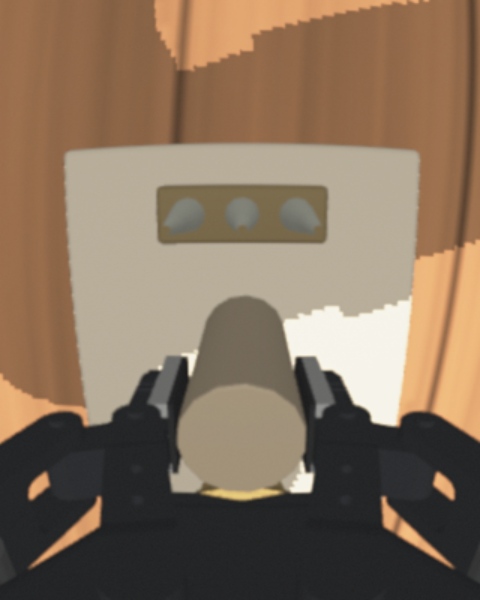

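The post is straight above its place: bar centre (321,143), post on axis at (321,..). Lowering to contact.

Request:
move_arm(
  series=[
    [0.9,0,0,1,0,0,0],
    [0.9,0,0,2,0,0,0],
    [0.9,0,0,3,0,0,0],
    [0.9,0,0,3,0,0,0],
  ],
)

```text
time: 6.9
eef_pos: [0.6657, -0.0506, 0.0742]
tool_rot: [-0.0, 0.727, -0.687, 0.0]
contact_force: [-3.2, 1.1, 3.1]
finger_gap: 0.0349
finger_force: 50.8
```

```bash
python3 - <<'E'
from h import *
s=load('w4'); print('bar',hit(s,321.3,142.4,.032,1), monitor.get_obs()['contact_force'])
E
```

```text
bar [ 0.66820907 -0.10058421  0.032     ] [-3.21901834  1.08524344  3.0743403 ]
```

Request:
move_arm(
  series=[
    [0.3,0,0,0,0,0,0],
    [0,0,0,0,0,0,0],
    [0,0,0,0,0,0,0],
    [0,0,0,-40,0,0,0],
    [0,0,0,-95,0,0,0],
  ],
)

```text
time: 7.52
eef_pos: [0.6647, -0.0506, 0.1673]
tool_rot: [0.002, 0.727, -0.687, -0.001]
contact_force: [0.9, -0.1, 0.9]
finger_gap: 0.0854
finger_force: 0.0
```

```bash
python3 - <<'E'
from h import *
s=snap('wrist','w5'); print(cur()[0])
go((.55,.20,.17,210),(.5607,.3766,.17,215),(.5607,.3766,.05,215))
cv2.imwrite('pics/w5c.png',cv2.resize(s['pixels'][:,160:480],None,fx=1.5,fy=1.5))
for z in (.02,.11): print(proj(s,(.6655,-.0475,z),1))
E
```

```text
[ 0.66786925 -0.05146951  0.17873223]
shift mm [-257.8  103.4    7. ] rot [-0.0096 -0.0048 -0.4664]
shift mm [-147.6  -97.6    0. ] rot [ 0.      0.     -0.0873]
shift mm [  0.   0. 120.] rot [0. 0. 0.]
[318.90230461 189.28751362]
[318.75593534 219.41197441]
```

View pics/w5c.png

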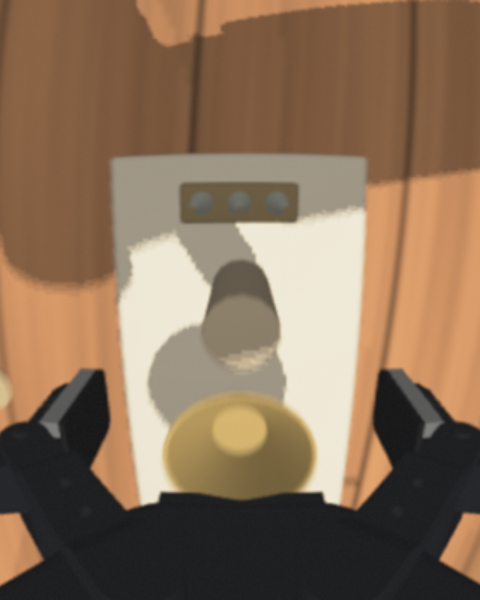

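The round post stands upright in line with the bowl and bar: post top (241,322), bar (240,202), bowl (240,450) in the crop. Next is the square post.

Request:
move_arm(
  series=[
    [0,-50,20,0,0,0,-0.09],
    [0,-105,42,0,0,0,-0.18],
    [0,-160,64,0,0,0,-0.27],
    [0,-215,86,0,0,0,-0.36],
    [0,-257,100,0,0,0,-0.4625],
  ],
)

```text
time: 8.2
eef_pos: [0.55, 0.2024, 0.1685]
tool_rot: [-0.001, 0.866, -0.5, 0.0]
contact_force: [1.3, 0.1, 0.5]
finger_gap: 0.0851
finger_force: 0.0
```

Request:
move_arm(
  series=[
    [0,-35,-22,0,0,0,-0.04],
    [0,-70,-45,0,0,0,-0.087],
    [0,-84,-55,0,0,0,-0.087],
    [0,-84,-55,0,0,0,-0.087],
  ],
)

```text
time: 8.7
eef_pos: [0.5571, 0.3012, 0.1677]
tool_rot: [0.0, 0.886, -0.463, -0.0]
contact_force: [0.2, -1.0, 0.2]
finger_gap: 0.0851
finger_force: 0.0
```

```bash
python3 - <<'E'
from h import *
s=snap('wrist','w6'); print(cur()[0])
go((.5607,.3766,.17,215),(.5607,.3766,.05,215))
cv2.imwrite('pics/w6c.png',cv2.resize(s['pixels'][150:400,160:480],None,fx=2.4,fy=2.4))
print(proj(s,(.5607,.3766,.09),1))
E
```

```text
[0.55721524 0.30036201 0.16802188]
shift mm [-60.7 -46.3  -2. ] rot [ 0.0005 -0.0002 -0.0046]
shift mm [  0.   0. 120.] rot [0. 0. 0.]
[265.1853071 276.9334432]
```

View pics/w6c.png

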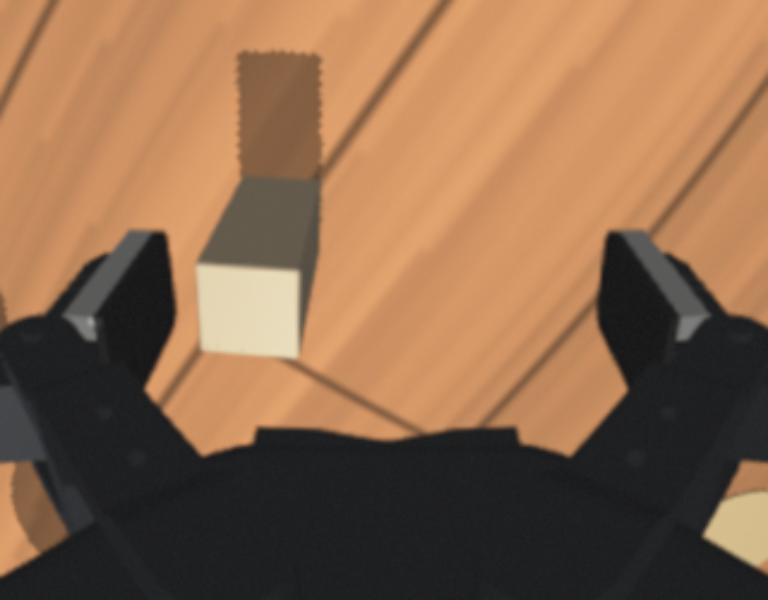

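The square post's top corners in the crop are at (197,264), (300,269), (298,358) and (202,349).

```bash
python3 - <<'E'
from h import *
s=load('w6'); q=np.array([hit(s,160+(x+.5)/2.4-.5,150+(y+.5)/2.4-.5,.09,1)[:2] for x,y in [(197,264),(300,269),(298,358),(202,349)]])
e=np.diff(np.vstack([q,q[:1]]),axis=0); print(q.mean(0),np.linalg.norm(e,axis=1),np.degrees(np.arctan2(e[:,1],e[:,0])))
c=q.mean(0); go((*c,.168,214),(*c,.05,214))
E
```

```text
[0.56069158 0.37975933] [0.03512305 0.03562392 0.03458585 0.03421926] [-146.72653043  120.88291066   30.97668437  -58.26868898]
shift mm [-63.3 -48.1  -0. ] rot [ 0.0005 -0.0002  0.0128]
shift mm [  0.   0. 118.] rot [0. 0. 0.]
```

Request:
move_arm(
  series=[
    [0,-30,-24,0,0,0,0.02],
    [0,-62,-47,0,0,0,0.035],
    [0,-62,-47,50,0,0,0.035],
    [0,-62,-47,100,0,0,0.035],
    [0,-62,-47,118,0,0,0.035],
  ],
)

```text
time: 9.38
eef_pos: [0.5594, 0.3759, 0.0468]
tool_rot: [0.003, 0.877, -0.48, -0.001]
contact_force: [-0.4, -0.5, 0.3]
finger_gap: 0.0853
finger_force: 0.0
```

Request:
move_arm(
  series=[
    [0.3,0,0,0,0,0,0],
    [0.9,0,0,0,0,0,0],
    [0.9,0,0,0,0,0,0],
    [0.9,0,0,0,0,0,0],
    [0.9,0,0,0,0,0,0],
  ],
  newtons=55,
)

```text
time: 10.0
eef_pos: [0.5616, 0.3791, 0.0533]
tool_rot: [-0.002, 0.878, -0.479, 0.001]
contact_force: [-0.6, -1.8, 6.2]
finger_gap: 0.0354
finger_force: 55.7
```

Request:
move_arm(
  series=[
    [0.9,0,0,-10,0,0,0],
    [0.9,0,0,-40,0,0,0],
    [0.9,0,0,-80,0,0,0],
    [0.9,0,0,-110,0,0,0],
    [0.9,0,0,-115,0,0,0],
  ],
)

```text
time: 10.62
eef_pos: [0.5612, 0.379, 0.1683]
tool_rot: [-0.002, 0.878, -0.479, 0.001]
contact_force: [-0.1, 0.4, -2.0]
finger_gap: 0.0354
finger_force: 55.1
```

```bash
python3 - <<'E'
from h import *
s=snap('wrist','w7'); p=cur()[0]; print(p,monitor.get_obs()['finger_gap'])
go((.6534,.1388,.165,183.5))
print(proj(s,(p[0],p[1],p[2]+.036),1))
cv2.imwrite('pics/w7c.png',cv2.resize(s['pixels'][200:400,160:480],None,fx=2.4,fy=2.4))
E
```

```text
[0.56063411 0.37876877 0.16674166] 0.03531737920028498
shift mm [252.   51.8   1.4] rot [-0.0017  0.0016  0.5105]
[323.41426111 285.90053469]
```

View pics/w7c.png

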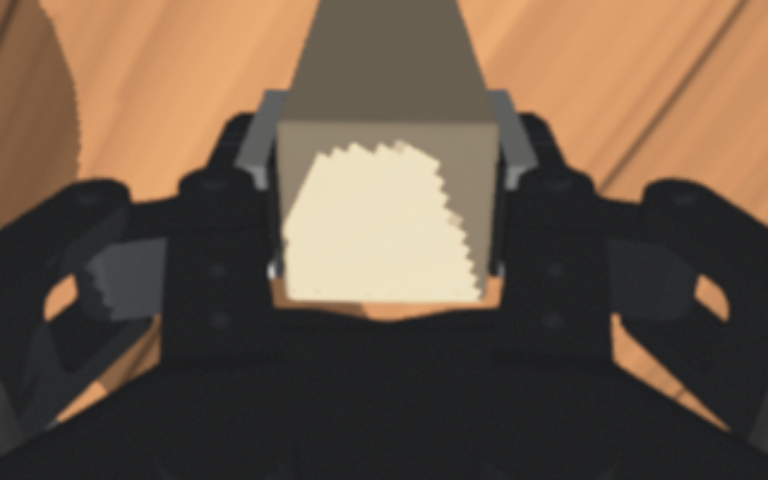

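The square post is gripped squarely and centred, with its top centre at crop (387,210). Carrying it over.

Request:
move_arm(
  series=[
    [0.9,15,3,-6,0,0,0.03],
    [0.9,45,9,-15,0,0,0.1],
    [0.9,85,17,-20,0,0,0.2],
    [0.9,130,27,-20,0,0,0.31],
    [0.9,175,36,-20,0,0,0.42],
  ],
)

```text
time: 11.3
eef_pos: [0.6247, 0.2094, 0.1836]
tool_rot: [0.001, 0.757, -0.653, -0.001]
contact_force: [0.5, -0.4, -2.2]
finger_gap: 0.0356
finger_force: 55.0
```

```bash
python3 - <<'E'
from h import *
print(cur()[0]); go((.6534,.1388,.165,183.5),(.6534,.1388,.075,183.5))
E
```

```text
[0.62472607 0.20939125 0.18363099]
shift mm [ 74.  -18.1  18.6] rot [ 0.0025 -0.0009  0.0857]
shift mm [ 0.  0. 90.] rot [0. 0. 0.]
```

Request:
move_arm(
  series=[
    [0.9,40,-10,0,0,0,0.05],
    [0.9,65,-16,0,0,0,0.085],
    [0.9,73,-18,5,0,0,0.085],
    [0.9,73,-18,15,0,0,0.085],
    [0.9,73,-18,18,0,0,0.085],
  ],
)

```text
time: 11.92
eef_pos: [0.6527, 0.1428, 0.1652]
tool_rot: [0.001, 0.731, -0.683, -0.001]
contact_force: [0.1, 0.3, -2.2]
finger_gap: 0.0355
finger_force: 55.1
```

```bash
python3 - <<'E'
from h import *
print(cur()[0]); go((.6534,.1388,.165,183.5),(.6534,.1388,.075,183.5)); snap('wrist','w8'); snap('top','t8')
E
```

```text
[0.65271631 0.14277599 0.16515415]
shift mm [ 4.  -0.4  0.2] rot [ 0.0028 -0.0004  0.0062]
shift mm [ 0.  0. 90.] rot [0. 0. 0.]
```

Request:
move_arm(
  series=[
    [0.9,3,0,20,0,0,0.006],
    [0.9,3,0,50,0,0,0.006],
    [0.9,3,0,75,0,0,0.006],
    [0.9,3,0,86,0,0,0.006],
    [0.9,3,0,88,0,0,0.006],
  ],
)

```text
time: 12.65
eef_pos: [0.6535, 0.1392, 0.0784]
tool_rot: [0.001, 0.728, -0.685, -0.0]
contact_force: [-0.5, 0.2, -1.1]
finger_gap: 0.0352
finger_force: 55.1
```

Request:
move_arm(
  series=[
    [0.9,0,0,1,0,0,0],
    [0.9,0,0,2,0,0,0],
    [0.9,0,0,3,0,0,0],
    [0.9,0,0,4,0,0,0],
    [0.9,0,0,4,0,0,0],
  ],
)

```text
time: 13.28
eef_pos: [0.6538, 0.1392, 0.0752]
tool_rot: [0.0, 0.728, -0.685, -0.0]
contact_force: [0.3, 0.1, -1.7]
finger_gap: 0.0356
finger_force: 55.1
```

Request:
move_arm(
  series=[
    [0.9,0,0,1,0,0,0],
    [0.9,0,0,2,0,0,0],
    [0.9,0,0,3,0,0,0],
    [0.9,0,0,3,0,0,0],
  ],
)

```text
time: 13.78
eef_pos: [0.654, 0.1392, 0.0734]
tool_rot: [-0.0, 0.728, -0.685, 0.0]
contact_force: [-3.9, -0.3, 5.4]
finger_gap: 0.0354
finger_force: 55.8
```

Request:
move_arm(
  series=[
    [0.3,0,0,0,0,0,0],
    [0,0,0,0,0,0,0],
    [0,0,0,0,0,0,0],
    [0,0,0,-40,0,0,0],
    [0,0,0,-95,0,0,0],
  ],
)

```text
time: 14.4
eef_pos: [0.653, 0.1389, 0.1662]
tool_rot: [0.002, 0.728, -0.685, -0.001]
contact_force: [0.7, 0.6, 0.7]
finger_gap: 0.0849
finger_force: 0.0
```

```bash
python3 - <<'E'
from h import *
print(cur()[0])
go((.4315,-.002,.17,185.2),(.4315,-.002,.03,185.2))
go((.4315,-.002,.17,185.2),start=pose(.6538,.1392,.168,183.5))
snap('wrist','w9')
E
```

```text
[0.65296555 0.13890219 0.16624142]
shift mm [127.3 229.6  -2.7] rot [ 0.0039 -0.0012 -0.0303]
shift mm [  0.   0. 140.] rot [0. 0. 0.]
shift mm [127.4 230.5  -2. ] rot [ 0.      0.     -0.0297]
```

Request:
move_arm(
  series=[
    [0,22,40,-2,0,0,-0.01],
    [0,52,94,-2,0,0,-0.02],
    [0,82,148,-2,0,0,-0.03],
    [0,110,200,-2,0,0,-0.03],
    [0,127,230,-2,0,0,-0.03],
  ],
)

```text
time: 15.08
eef_pos: [0.4304, -0.0025, 0.1696]
tool_rot: [-0.001, 0.738, -0.674, 0.0]
contact_force: [0.5, -0.2, 0.7]
finger_gap: 0.0854
finger_force: 0.0
```

Request:
move_arm(
  series=[
    [0,-70,0,0,0,0,0],
    [0,-70,0,0,0,0,0],
    [0,-70,0,0,0,0,0],
  ],
)

```text
time: 15.45
eef_pos: [0.4256, 0.0687, 0.1694]
tool_rot: [-0.0, 0.739, -0.674, 0.0]
contact_force: [-0.2, -0.3, -0.6]
finger_gap: 0.0854
finger_force: 0.0
```

```bash
python3 - <<'E'
from h import *
a=snap('wrist','w10'); t=snap('top','t10'); print(cur()[0])
go((.4315,-.002,.10,185.2),(.4315,-.002,.03,185.2))
st=[np.array([.4315,-.002])+i*.12*np.array([-.0906,.9959])+j*.025*np.array([.9959,.0906]) for i,j in [(1,1),(1,-1),(-1,-1),(-1,1)]]
print([proj(a,(*q,.018),1).round(0).tolist() for q in st])
cv2.imwrite('pics/w10c.png',np.hstack([cv2.resize(t['pixels'][60:200,220:400],(514,400),interpolation=cv2.INTER_CUBIC),a['pixels'][:,180:460]]))
E
```

```text
[0.42574797 0.06784479 0.16923719]
shift mm [70.1  0.6 69.2] rot [ 0.0002 -0.0002 -0.0005]
shift mm [ 0.  0. 70.] rot [0. 0. 0.]
[[297.0, 232.0], [346.0, 232.0], [348.0, -7.0], [296.0, -7.0]]
```

View pics/w10c.png

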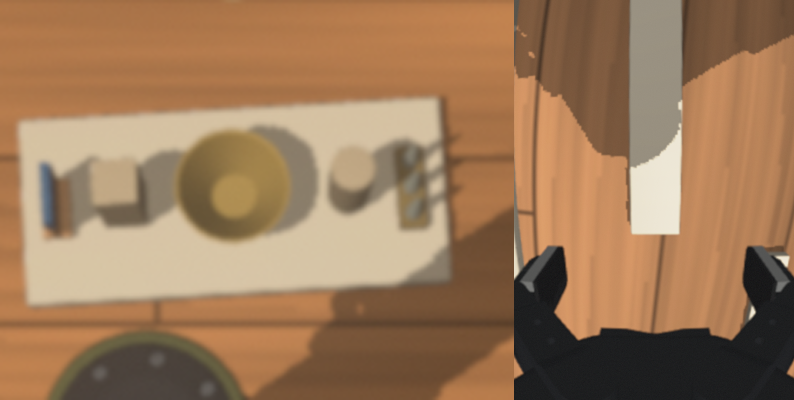

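Both posts stand well, and the strip's end and edges are within 2 px of prediction. Next: pre-close to about 58 mm above the strip and descend.

Request:
move_arm(
  series=[
    [0.2,35,0,0,0,0,0],
    [0.32,69,0,30,0,0,0],
    [0.32,69,0,80,0,0,0],
    [0.32,69,0,125,0,0,0],
    [0.32,69,0,140,0,0,0],
  ],
)

```text
time: 16.18
eef_pos: [0.4303, -0.0019, 0.0266]
tool_rot: [0.002, 0.738, -0.675, -0.001]
contact_force: [0.4, -1.1, 0.8]
finger_gap: 0.058
finger_force: 0.0
```

Request:
move_arm(
  series=[
    [0.32,0,0,5,0,0,0],
    [0.32,0,0,10,0,0,0],
    [0.32,0,0,15,0,0,0],
    [0.32,0,0,20,0,0,0],
    [0.32,0,0,20,0,0,0],
  ],
)

```text
time: 16.8
eef_pos: [0.4317, -0.0004, 0.0091]
tool_rot: [0.0, 0.738, -0.674, -0.0]
contact_force: [0.0, 0.0, -0.4]
finger_gap: 0.0579
finger_force: 0.0
```

```bash
python3 - <<'E'
from h import *
t=load('t10'); A=lambda x,y,z: hit(t,220+(x+.5)/2.857-.5,60+(y+.5)/2.857-.5,z)[:2].round(4)
print('sq',A(115,182,.11),'rd',A(353,170,.11),'bowl',A(232,185,.07)); print(cur()[0])
go((.4315,-.001,.03,185.2))
E
```

```text
sq [0.6524 0.1376] rd [ 0.6622 -0.049 ] bowl [0.6598 0.0474]
[ 4.31686908e-01 -4.27676109e-04  9.08967289e-03]
shift mm [  0.6   0.2 -20.9] rot [ 0.0005  0.     -0.0001]
```

Request:
move_arm(
  series=[
    [0.32,0,0,2,0,0,0],
    [0.32,0,0,4,0,0,0],
    [0.32,0,0,6,0,0,0],
    [0.32,0,0,7,0,0,0],
    [0.32,0,0,7,0,0,0],
  ],
)

```text
time: 17.42
eef_pos: [0.4318, -0.0005, 0.0022]
tool_rot: [0.0, 0.738, -0.674, -0.0]
contact_force: [-0.1, 0.3, -0.1]
finger_gap: 0.0578
finger_force: 0.0
```

Request:
move_arm(
  series=[
    [0.32,0,0,2,0,0,0],
    [0.32,0,0,3,0,0,0],
    [0.32,0,0,3,0,0,0],
  ],
)

```text
time: 17.8
eef_pos: [0.4318, -0.0005, -0.0008]
tool_rot: [0.0, 0.738, -0.674, -0.0]
contact_force: [-0.1, -0.3, 0.3]
finger_gap: 0.0574
finger_force: 0.0
```

Request:
move_arm(
  series=[
    [0.6,0,0,0,0,0,0],
    [0.9,0,0,0,0,0,0],
    [0.9,0,0,0,0,0,0],
    [0.9,0,0,0,0,0,0],
    [0.9,0,0,0,0,0,0],
  ],
  newtons=70,
)

```text
time: 18.42
eef_pos: [0.432, -0.0004, -0.0003]
tool_rot: [-0.0, 0.738, -0.674, 0.0]
contact_force: [-2.2, 0.4, 5.2]
finger_gap: 0.0486
finger_force: 75.1
```

Request:
move_arm(
  series=[
    [0.9,0,0,-5,0,0,0],
    [0.9,0,0,-20,0,0,0],
    [0.9,0,0,-45,0,0,0],
    [0.9,0,0,-60,0,0,0],
    [0.9,0,0,-60,0,0,0],
  ],
)

```text
time: 19.05
eef_pos: [0.4325, -0.0001, 0.0605]
tool_rot: [-0.001, 0.738, -0.674, 0.0]
contact_force: [-0.7, -0.3, -3.3]
finger_gap: 0.0483
finger_force: 74.4
```

```bash
python3 - <<'E'
from h import *
o=monitor.get_obs(); print(cur()[0],o['moment'],o['finger_gap'],o['contact_force']); a=snap('wrist','w11')
cv2.imwrite('pics/w11c.png',np.hstack([a['pixels'][:,140:500],snap('scene','s11')['pixels'][40:,150:590][:,:440].repeat(1,0)[:400] if False else cv2.resize(snap('scene','s11')['pixels'][80:340,180:460],(430,400))]))
go((.4315,-.001,.165,183.5),(.6595,.0475,.165,183.5))
E
```

```text
[ 4.32548383e-01 -9.67238669e-05  6.05306495e-02] [ 0.0223037   0.04645363 -0.01736524] 0.048339249421368184 [-0.71120274 -0.29003955 -3.3449199 ]
shift mm [ 6.000e-01  1.000e-01 -1.065e+02] rot [0.0011 0.0005 0.0292]
shift mm [ -34.5 -230.5    0. ] rot [0. 0. 0.]
```

View pics/w11c.png

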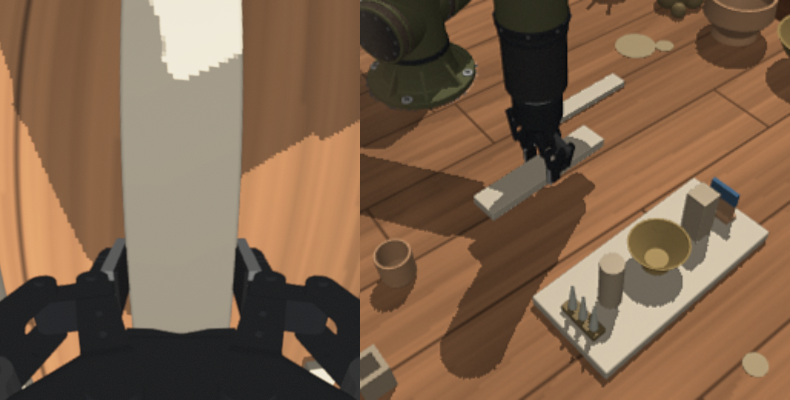

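The strip is held level at mid-length, and the bowl, posts, cones and tile are undisturbed. Lifting and carrying it over.

Request:
move_arm(
  series=[
    [0.9,0,0,-15,0,0,0.005],
    [0.9,0,0,-45,0,0,0.015],
    [0.9,0,0,-80,0,0,0.029],
    [0.9,0,0,-100,0,0,0.029],
    [0.9,0,0,-106,0,0,0.029],
  ],
)

```text
time: 19.77
eef_pos: [0.4322, -0.0003, 0.1663]
tool_rot: [-0.001, 0.729, -0.685, 0.0]
contact_force: [-0.2, 0.9, -3.8]
finger_gap: 0.0487
finger_force: 74.4
```

Request:
move_arm(
  series=[
    [0.9,-2,-15,0,0,0,0],
    [0.9,-7,-45,0,0,0,0],
    [0.9,-13,-85,0,0,0,0],
    [0.9,-19,-125,0,0,0,0],
    [0.9,-25,-165,0,0,0,0],
  ],
)

```text
time: 20.4
eef_pos: [0.5956, 0.0348, 0.1632]
tool_rot: [0.001, 0.729, -0.685, -0.001]
contact_force: [0.3, 0.3, -2.8]
finger_gap: 0.0484
finger_force: 74.3
```

Request:
move_arm(
  series=[
    [0.9,-5,-35,0,0,0,0],
    [0.9,-9,-56,0,0,0,0],
    [0.9,-10,-64,0,0,0,0],
    [0.9,-10,-64,0,0,0,0],
  ],
)

```text
time: 20.9
eef_pos: [0.6578, 0.0485, 0.1639]
tool_rot: [0.001, 0.729, -0.685, -0.001]
contact_force: [-0.4, -0.5, -3.1]
finger_gap: 0.0483
finger_force: 74.2
```

```bash
python3 - <<'E'
from h import *
o=monitor.get_obs(); print(cur()[0],o['moment'],o['contact_force'],o['finger_gap'])
go((.6595,.0475,.165,183.5),(.6595,.0475,.113,183.5)); 
t=snap('top','t12'); a=snap('wrist','w12')
hsv=cv2.cvtColor(a['pixels'],cv2.COLOR_BGR2HSV); 
for r in range(0,280,20): print(r,''.join('#' if (x[1]<75) else '.' for x in hsv[r,200:440:4]))
E
```

```text
[0.65780333 0.04850481 0.16386928] [ 0.00200903  0.03676315 -0.01016044] [-0.4467286  -0.49407295 -3.07965492] 0.04830722941059629
shift mm [ 1.1 -1.6 -1.1] rot [ 0.0024 -0.0003  0.0005]
shift mm [ 0.  0. 52.] rot [0. 0. 0.]
0 ................##############################..............
20 .........##########################################.........
40 .........##########################################.........
60 .........##########################################.........
80 .........##########################################.........
100 .........##########################################.........
120 .........##########################################.........
140 .........##########################################.........
160 .........##########################################.........
180 ..........#########################################.........
200 ..........#####.##################################..........
220 ..........########################################..........
240 ...........######################################...........
260 ..........##########################################........
```

Request:
move_arm(
  series=[
    [0.9,0,-2.5,10,0,0,0],
    [0.9,0,-2.5,25,0,0,0],
    [0.9,0,-2.5,40,0,0,0],
    [0.9,0,-2.5,48,0,0,0],
    [0.9,0,-2.5,49,0,0,0],
  ],
)

```text
time: 21.62
eef_pos: [0.6603, 0.0486, 0.1152]
tool_rot: [0.001, 0.729, -0.685, -0.0]
contact_force: [0.6, -0.2, -3.8]
finger_gap: 0.0483
finger_force: 74.3
```

Request:
move_arm(
  series=[
    [0.9,0,0,1,0,0,0],
    [0.9,0,0,2,0,0,0],
    [0.9,0,0,3,0,0,0],
    [0.9,0,0,3,0,0,0],
  ],
)

```text
time: 22.12
eef_pos: [0.6607, 0.0487, 0.1133]
tool_rot: [-0.0, 0.728, -0.685, -0.0]
contact_force: [0.4, 0.1, -3.6]
finger_gap: 0.0485
finger_force: 74.3
```

Request:
move_arm(
  series=[
    [0.9,0,0,1,0,0,0],
    [0.9,0,0,2,0,0,0],
    [0.9,0,0,2,0,0,0],
    [0.9,0,0,2,0,0,0],
  ],
)

```text
time: 22.62
eef_pos: [0.6608, 0.0487, 0.1113]
tool_rot: [0.0, 0.729, -0.685, -0.0]
contact_force: [0.6, -0.2, -1.9]
finger_gap: 0.0483
finger_force: 74.3
```

Request:
move_arm(
  series=[
    [0.9,0,0,1,0,0,0],
    [0.9,0,0,2,0,0,0],
    [0.9,0,0,2,0,0,0],
  ],
)

```text
time: 23.0
eef_pos: [0.6609, 0.0487, 0.1098]
tool_rot: [-0.0, 0.729, -0.685, 0.0]
contact_force: [-0.7, -0.3, -1.2]
finger_gap: 0.0482
finger_force: 74.5
```

Request:
move_arm(
  series=[
    [0.9,0,0,1,0,0,0],
    [0.9,0,0,1,0,0,0],
  ],
)

```text
time: 23.25
eef_pos: [0.6611, 0.0487, 0.1098]
tool_rot: [-0.0, 0.729, -0.685, 0.001]
contact_force: [-3.6, 1.9, 5.1]
finger_gap: 0.0485
finger_force: 75.2
```

Request:
move_arm(
  series=[
    [0.35,0,0,0,0,0,0],
    [0.2,0,0,0,0,0,0],
    [0.1,0,0,0,0,0,0],
    [0,0,0,-40,0,0,0],
    [0,0,0,-100,0,0,0],
  ],
)

```text
time: 23.88
eef_pos: [0.6598, 0.0485, 0.2068]
tool_rot: [0.002, 0.729, -0.685, -0.001]
contact_force: [1.6, -0.2, 0.8]
finger_gap: 0.0852
finger_force: 0.0
```

Request:
move_arm(
  series=[
    [0,40,25,0,0,0,0],
    [0,90,55,0,0,0,0],
    [0,140,90,0,0,0,0],
    [0,190,125,0,0,0,0],
    [0,240,160,0,0,0,0],
  ],
)

```text
time: 24.5
eef_pos: [0.5146, -0.2021, 0.2084]
tool_rot: [-0.0, 0.729, -0.685, 0.0]
contact_force: [1.0, -0.9, -0.3]
finger_gap: 0.0854
finger_force: 0.0
```

```bash
python3 - <<'E'
from h import *
print(cur()[0]); t=snap('top','t13'); p=t['pixels']
hsv=cv2.cvtColor(p,cv2.COLOR_BGR2HSV)
go((.425,-.268,.14,200),(.425,-.268,.03,200))
for q in [(.6595,.047,.128),(.666,-.073,.128),(.652,.167,.128),(.425,-.268,.06)]: print(q,proj(t,q).round(1))
for r in range(92,170,3): print(r,''.join('#' if x[1]<75 and x[2]>150 else ('o' if x[1]<75 else '.') for x in hsv[r,222:385:2]))
E
```

```text
[ 0.51462857 -0.20213325  0.20839814]
shift mm [56.  90.  69.4] rot [ 0.0003 -0.0017 -0.2911]
shift mm [  0.   0. 110.] rot [0. 0. 0.]
(0.6595, 0.047, 0.128) [300.2 118.3]
(0.666, -0.073, 0.128) [354.5 115.5]
(0.652, 0.167, 0.128) [245.6 121.6]
(0.425, -0.268, 0.06) [437.4 225.4]
92 ..................................................................................
95 ...................................................................#########......
98 .........................................###################################......
101 ..............##############################################################......
104 ...###############################################################oooooooooo......
107 ...#########################ooooooo........ooooooooooooooooooooooooooooooooo......
110 ...#########################..............................................o.......
113 ...########################o.............................................ooo......
116 ...########################o.............................................ooo......
119 ...###oo###################o.......
[... 739 characters left out ...]
....
146 ....######################o..............................................ooooo....
149 ....######################o.............................................ooooo.....
152 ....######################o..............................................oooo.....
155 ....######################o..............................................oooo.....
158 ....######################o..............................................oooo.....
161 ....#######################..............................................oooo.....
164 ....#####################................................................oooo.....
167 ........................................................................ooooo.....
```

Request:
move_arm(
  series=[
    [0,10,18,5,0,0,0],
    [0,24,40,15,0,0,0],
    [0,38,62,25,0,0,0],
    [0,48,80,30,0,0,0],
    [0,48,80,30,0,0,0],
  ],
)

```text
time: 25.18
eef_pos: [0.4381, -0.2541, 0.1784]
tool_rot: [-0.0, 0.728, -0.686, 0.0]
contact_force: [0.2, 0.1, 0.1]
finger_gap: 0.0856
finger_force: 0.0
```

```bash
python3 - <<'E'
from h import *
print(cur()[0]); a=snap('wrist','w14'); t=snap('top','t14')
for n,s,fi,c,w in (('wrist',a,1,(.4265,-.2675,.06),60),('top',t,0,(.425,-.268,.06),20)):
    u=proj(s,c,fi); print(n,u)
hsv=cv2.cvtColor(a['pixels'],cv2.COLOR_BGR2HSV); u=proj(a,(.4265,-.2675,.06),1).astype(int)
for r in range(max(0,u[1]-70),min(400,u[1]+80),6): print(r,' '.join('%3d'%x for x in cv2.cvtColor(a['pixels'],cv2.COLOR_BGR2GRAY)[r,u[0]-75:u[0]+76:6]))
hsv=cv2.cvtColor(t['pixels'],cv2.COLOR_BGR2HSV)
for r in range(92,170,3): print(r,''.join('#' if x[1]<75 and x[2]>150 else ('o' if x[1]<75 else '.') for x in hsv[r,222:385:2]))
E
```

```text
[ 0.43813186 -0.25409477  0.17838215]
wrist [335.04792234 179.21278465]
top [437.42427787 225.38253621]
109 118 121 120 123 113 112 112 117 121 121 125 119 122 125 123  82 110 112 114 112 116 123 124 124 113 116
115 118 121 121 123 113 112 110 118 121 121 125 119 122 125 124  78 111 113 113 112 116 123 124 125 113 117
121 119 123 122 124 111 111 111 118 120 123 124 120 122 125 124  77 112 113 112 113 119 123 125 124 114 116
127 118 122 120 123 112 112 112 120 120 123 123 120 123 124 123  77 111 113 114 113 118 122 124 122 114 117
133 118 123 122 124 111 110 110 119 120 123 124 120 124 125 123  80 111 113 112 113 118 122 125 121 114 118
139 119 122 122 124 111 111 111 120 119 123 123 120 124 124 121  81 110 113 113 113 120 123 126 119 113 117
145 119 122 122 124 112 112 111 120 119 123 122 108 104 104 113  87 110 114 112 115 121 123 126 116 114 120
151 119 121 122 123 111 111 111 120 119 115 107 151 142 143 148 128 111 114 112 115 121 123 126 114 114 119
157 118 122 122 124 112 112 111 119 119 128 137 146 145 146 145 114 145 114 111 115 121 123 126 112 115 119
163 119 123 123 123 112 
[... 3262 characters left out ...]
....
146 ....##########################################################################....
149 ....###############################################o.....ooooo################....
152 ....###############################################o................oooooo####....
155 ....##############################################o...............................
158 ....##############################################o...............................
161 ....#############################################o................................
164 ....#######################.......................................................
167 ..................................................................................
```

The top mask puts the strip's ends at columns ~245 and ~356, against 245.6 and 354.5 predicted, so it lies within a few mm. The wrist data puts the cup at about (0.4245,-0.268).

```bash
python3 - <<'E'
from h import *
print(hit(load('w14'),338,178,.06,1)); go((.4245,-.268,.178,183.5),(.4245,-.268,.024,183.5))
E
```

```text
[ 0.42403857 -0.26872327  0.06      ]
shift mm [13.5 15.6  0.7] rot [-0.0008 -0.0002  0.0002]
shift mm [  0.   0. 154.] rot [0. 0. 0.]
```

Request:
move_arm(
  series=[
    [0,13,16,0,0,0,0],
    [0,13,16,50,0,0,0],
    [0,13,16,100,0,0,0],
    [0,13,16,140,0,0,0],
    [0,13,16,154,0,0,0],
  ],
)

```text
time: 25.9
eef_pos: [0.4222, -0.2673, 0.022]
tool_rot: [0.001, 0.729, -0.685, -0.002]
contact_force: [0.7, -1.1, 0.3]
finger_gap: 0.0854
finger_force: 0.0
```

Request:
move_arm(
  series=[
    [0.2,0,0,0,0,0,0],
    [0.3,0,0,0,0,0,0],
    [0.8,0,0,0,0,0,0],
    [0.8,0,0,0,0,0,0],
    [0.8,0,0,0,0,0,0],
  ],
  newtons=25,
)

```text
time: 26.52
eef_pos: [0.4252, -0.268, 0.0267]
tool_rot: [-0.001, 0.729, -0.685, 0.002]
contact_force: [-1.1, 1.0, 6.4]
finger_gap: 0.0565
finger_force: 26.7
```

```bash
python3 - <<'E'
from h import *
print(cur()[0]); a=snap('wrist','w15'); g=cv2.cvtColor(a['pixels'],cv2.COLOR_BGR2GRAY)
p=cur()[0]; u=proj(a,(p[0],p[1],.06),1); print(u, proj(a,(p[0],p[1]-.028,.06),1),proj(a,(p[0],p[1]+.028,.06),1))
for c in (310,320,330): print(c,[(r,int(g[r,c])) for r in range(190,400,4)])
E
```

```text
[ 0.4251615  -0.26800328  0.02670531]
[320.23485298 283.63186982] [324.9210479  218.74496006] [316.34573705 335.76266972]
310 [(190, 146), (194, 124), (198, 123), (202, 123), (206, 123), (210, 123), (214, 123), (218, 123), (222, 140), (226, 176), (230, 167), (234, 171), (238, 171), (242, 170), (246, 170), (250, 170), (254, 171), (258, 171), (262, 170), (266, 170), (270, 153), (274, 150), (278, 132), (282, 122), (286, 122), (290, 123), (294, 122), (298, 122), (302, 122), (306, 122), (310, 122), (314, 121), (318, 122), (322, 122), (326, 122), (330, 151), (334, 46), (338, 44), (342, 46), (346, 47), (350, 47), (354, 47), (358, 47), (362, 46), (366, 46), (370, 47), (374, 46), (378, 46), (382, 46), (386, 46), (390, 45), (394, 45), (398, 45)]
320 [(190, 148), (194, 124), (198, 123), (202, 123), (206, 122), (210, 123), (214, 123), (218, 123), (222, 148), (226, 176), (230, 165), (234, 171), (238, 170), (242, 170), (246, 171), (250, 169), (254, 171), (258, 170), (262, 171), (266, 170), (270, 161), (274, 152), (278, 142), (282, 122), (286, 123), (290, 123), (294, 123), (298, 124), (302, 123), (
[... 193 characters left out ...]
(374, 45), (378, 46), (382, 47), (386, 46), (390, 46), (394, 47), (398, 46)]
330 [(190, 147), (194, 125), (198, 123), (202, 122), (206, 123), (210, 122), (214, 123), (218, 123), (222, 152), (226, 175), (230, 166), (234, 170), (238, 170), (242, 172), (246, 170), (250, 170), (254, 170), (258, 170), (262, 169), (266, 172), (270, 154), (274, 151), (278, 133), (282, 123), (286, 123), (290, 122), (294, 122), (298, 122), (302, 122), (306, 122), (310, 123), (314, 123), (318, 122), (322, 122), (326, 122), (330, 150), (334, 43), (338, 44), (342, 47), (346, 48), (350, 48), (354, 46), (358, 47), (362, 46), (366, 46), (370, 44), (374, 47), (378, 47), (382, 46), (386, 44), (390, 45), (394, 46), (398, 44)]
```

The cup is held, centred about 1 mm towards +y of the TCP. Lift and carry.

Request:
move_arm(
  series=[
    [0.8,0,0,-15,0,0,0],
    [0.8,0,0,-50,0,0,0],
    [0.8,0,0,-100,0,0,0],
    [0.8,0,0,-150,0,0,0],
    [0.8,0,0,-180,0,0,0],
  ],
)

```text
time: 27.2
eef_pos: [0.424, -0.2677, 0.2082]
tool_rot: [-0.001, 0.729, -0.685, 0.002]
contact_force: [-0.1, 0.2, -1.2]
finger_gap: 0.0562
finger_force: 27.2
```

```bash
python3 - <<'E'
from h import *
o=monitor.get_obs();print(cur()[0],o['finger_gap']); go((.661,.0475,.205,183.5),(.661,.0475,.16,183.5))
t=load('t14'); g=cv2.cvtColor(t['pixels'],cv2.COLOR_BGR2GRAY)
print([ (c,int(g[118,c])) for c in range(340,375)]); print([(r,int(g[r,300])) for r in range(92,140)]); print([ (c,int(g[112,c])) for c in range(236,262)])
E
```

```text
[ 0.42403849 -0.26768701  0.2081917 ] 0.05623430109717331
shift mm [-300.  -255.9    3.7] rot [-0.0035 -0.0012  0.0004]
shift mm [ 0.  0. 45.] rot [0. 0. 0.]
[(340, 197), (341, 198), (342, 197), (343, 198), (344, 197), (345, 197), (346, 198), (347, 197), (348, 197), (349, 198), (350, 197), (351, 197), (352, 195), (353, 185), (354, 163), (355, 139), (356, 126), (357, 116), (358, 100), (359, 88), (360, 85), (361, 85), (362, 86), (363, 87), (364, 87), (365, 87), (366, 88), (367, 91), (368, 105), (369, 119), (370, 125), (371, 125), (372, 126), (373, 123), (374, 115)]
[(92, 125), (93, 127), (94, 128), (95, 130), (96, 131), (97, 141), (98, 164), (99, 188), (100, 196), (101, 196), (102, 196), (103, 193), (104, 182), (105, 162), (106, 146), (107, 159), (108, 185), (109, 196), (110, 197), (111, 197), (112, 198), (113, 197), (114, 197), (115, 197), (116, 198), (117, 197), (118, 198), (119, 198), (120, 198), (121, 198), (122, 199), (123, 199), (124, 199), (125, 199), (126, 199), (127, 197), (128, 186), (129, 161), (130, 137), (131, 137), (132, 144), (133, 145), (134, 143), (135, 133), (136, 114), (137, 100), (138, 96), (139, 95)]
[(236, 197), (237, 197), (238, 197), (239, 197), (240, 197), (241, 197), (242, 197), (243, 198), (244, 197), (245, 197), (246, 196), (247, 196), (248, 196), (249, 197), (250, 197), (251, 197), (252, 196), (253, 196), (254, 196), (255, 196), (256, 196), (257, 196), (258, 196), (259, 196), (260, 197), (261, 197)]
```

Request:
move_arm(
  series=[
    [0.8,-15,-13,0,0,0,0],
    [0.8,-48,-41,0,0,0,0],
    [0.8,-85,-73,0,0,0,0],
    [0.8,-123,-105,0,0,0,0],
    [0.8,-160,-137,0,0,0,0],
  ],
)

```text
time: 27.82
eef_pos: [0.551, -0.097, 0.2031]
tool_rot: [0.0, 0.729, -0.685, -0.001]
contact_force: [0.8, -0.3, -2.4]
finger_gap: 0.0561
finger_force: 27.2
```

Request:
move_arm(
  series=[
    [0.8,-38,-33,0,0,0,0],
    [0.8,-75,-64,0,0,0,0],
    [0.8,-110,-94,0,0,0,0],
    [0.8,-132,-112,0,0,0,0],
    [0.8,-140,-119,0,0,0,0],
  ],
)

```text
time: 28.45
eef_pos: [0.6607, 0.0499, 0.202]
tool_rot: [0.001, 0.729, -0.684, -0.001]
contact_force: [-0.6, -0.2, -1.9]
finger_gap: 0.0561
finger_force: 27.3
```

```bash
python3 - <<'E'
from h import *
o=monitor.get_obs();print(cur()[0],o['finger_gap'],o['contact_force']); go((.661,.0477,.205,183.5),(.661,.0477,.16,183.5))
E
```

```text
[0.66068944 0.0499082  0.20200796] 0.05609253457230999 [-0.57456057 -0.19277983 -1.93654596]
shift mm [ 2.2 -0.2 -3. ] rot [ 0.0036 -0.0001  0.0023]
shift mm [ 0.  0. 45.] rot [0. 0. 0.]
```

Lower from 0.202 towards the expected contact near 0.155.

Request:
move_arm(
  series=[
    [0.8,2,0,10,0,0,0],
    [0.8,2,0,22,0,0,0],
    [0.8,2,0,35,0,0,0],
    [0.8,2,0,42,0,0,0],
    [0.8,2,0,42,0,0,0],
  ],
)

```text
time: 29.08
eef_pos: [0.6605, 0.0453, 0.1615]
tool_rot: [0.001, 0.728, -0.685, -0.0]
contact_force: [-0.7, 0.1, -1.2]
finger_gap: 0.0561
finger_force: 27.3
```

Request:
move_arm(
  series=[
    [0.8,0,0,1,0,0,0],
    [0.8,0,0,2,0,0,0],
    [0.8,0,0,3,0,0,0],
    [0.8,0,0,3,0,0,0],
  ],
)

```text
time: 29.58
eef_pos: [0.6609, 0.0458, 0.1592]
tool_rot: [-0.0, 0.729, -0.685, -0.0]
contact_force: [-0.5, 0.3, -1.5]
finger_gap: 0.056
finger_force: 27.3
```

Request:
move_arm(
  series=[
    [0.8,-2,0,1,0,0,0],
    [0.8,-2,0,2,0,0,0],
    [0.8,-2,0,3,0,0,0],
    [0.8,-2,0,3,0,0,0],
  ],
)

```text
time: 30.08
eef_pos: [0.6608, 0.0477, 0.1561]
tool_rot: [0.0, 0.729, -0.685, -0.0]
contact_force: [-0.4, -0.6, -1.8]
finger_gap: 0.056
finger_force: 27.3
```

Request:
move_arm(
  series=[
    [0.8,0,0,1,0,0,0],
    [0.8,0,0,1.5,0,0,0],
    [0.8,0,0,1.5,0,0,0],
  ],
)

```text
time: 30.45
eef_pos: [0.6608, 0.0477, 0.1549]
tool_rot: [-0.0, 0.729, -0.685, 0.0]
contact_force: [-0.5, -0.5, -1.1]
finger_gap: 0.0562
finger_force: 27.3
```

Request:
move_arm(
  series=[
    [0.8,0,0,1,0,0,0],
    [0.8,0,0,1,0,0,0],
    [0.8,0,0,1,0,0,0],
  ],
)

```text
time: 30.82
eef_pos: [0.661, 0.0477, 0.1548]
tool_rot: [-0.0, 0.729, -0.685, 0.0]
contact_force: [-1.4, 1.0, 5.4]
finger_gap: 0.0565
finger_force: 27.7
```

Request:
move_arm(
  series=[
    [0.25,0,0,0,0,0,0],
    [0.1,0,0,0,0,0,0],
    [0,0,0,0,0,0,0],
    [0,0,0,-40,0,0,0],
    [0,0,0,-100,0,0,0],
  ],
)

```text
time: 31.45
eef_pos: [0.66, 0.0476, 0.2523]
tool_rot: [0.002, 0.729, -0.685, -0.001]
contact_force: [0.2, -0.3, 0.9]
finger_gap: 0.0853
finger_force: 0.0
```

Request:
move_arm(
  series=[
    [0,30,20,-20,0,0,0],
    [0,80,50,-20,0,0,0],
    [0,130,85,-20,0,0,0],
    [0,180,120,-20,0,0,0],
    [0,230,155,-20,0,0,0],
  ],
)

```text
time: 32.08
eef_pos: [0.519, -0.1928, 0.2738]
tool_rot: [-0.0, 0.729, -0.685, 0.0]
contact_force: [0.3, -0.4, 0.6]
finger_gap: 0.0854
finger_force: 0.0
```

Request:
move_arm(
  series=[
    [0,40,40,0,0,0,0],
    [0,50,60,0,0,0,0],
    [0,50,60,0,0,0,0],
    [0,50,60,0,0,0,0],
  ],
)

```text
time: 32.58
eef_pos: [0.464, -0.2443, 0.2736]
tool_rot: [-0.0, 0.729, -0.685, -0.0]
contact_force: [0.3, 0.2, -0.2]
finger_gap: 0.0857
finger_force: 0.0
```

```bash
python3 - <<'E'
from h import *
print(cur()[0]); t=snap('top','t16'); u=proj(t,(.6598,.0475,.188)).astype(int); print(u,proj(t,(.6598,.0755,.188)),proj(t,(.6878,.0475,.188)))
g=cv2.cvtColor(t['pixels'],cv2.COLOR_BGR2GRAY); a=cv2.cvtColor(t['pixels'],cv2.COLOR_BGR2HSV)
for r in range(u[1]-22,u[1]+30,2): print(r,''.join('#' if x[1]<75 else '.' for x in a[r,235:370:2]))
E
```

```text
[ 0.46398154 -0.2443445   0.2735582 ]
[298 110] [285.46187691 110.93825566] [298.92995539  97.81446918]
88 ....................................................................
90 ....................................................................
92 ....................................................................
94 ....................................................................
96 .....................................................###############
98 ....................................################################
100 .................###########.........###############################
102 ###########################...........##############################
104 ###########################............#############################
106 ##########################.............#############################
108 ##########################..............############################
110 ##########################..............############################
112 ##########################..............######################..##.#
114 ##########################..............#########
[... 195 characters left out ...]
##............#...........................#
122 ##...######################............#............................
124 ##...#######################..........##............................
126 ##...########################........###............................
128 ##...##########################.....####............................
130 ##...#########################......................................
132 ##...###################............................................
134 ###...#####.......######............................................
136 ###...#####.......#######...........................................
138 ###...####################..........................................
```

```bash
python3 -c "
from h import *
print(workorder.job_done())"
```

```text
the job is handed in; nothing more can be done
None
```

The kiln shelf is packed and handed in: both posts stand in their gaps, the strip lies across them over the bowl, and the cup stands on its middle; my last top-camera check put the cup about 3 mm off centre, and no verdict came back.

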